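Nudge the shaker platform onto its locating pins

TASK

The aluminium platform plate of the bench shaker has been laid on crooked and is riding up on the two locating pins. Nudge it sideways with the fingers until both holes drop over the two pins and it lies flat on the carriage; do not lift it or tip it up, and leave the bottle, the jar and the tube rack where they stand.

Things in the scene. Friction and masses are not known exactly. Their poses are not given: they have to be found in the camera images.
- shaker: Bench orbital shaker, off and fixed. White housing 260 (its x) by 310 (y) by 60 high; centred on it a flat grey carriage 250 (x) by 300 (y), its top (the deck) 75 above the bench. Origin: centre of the housing's underside, on the bench; z up. Two steel pins stand on the deck at x = 0, y = +70 and -70. The carriage shows all round the plate, so the pins' places can be told from it.
- pin_left (a point): Tip of the locating pin at the shaker's y = +70. Each pin is 9 in diameter and rises 8 above the deck; its upper 3 tapers to a 4 wide tip. Hidden below the plate at the start; when the plate is home the tip shows in the hole, level with the plate's upper face.
- pin_right (a point): Tip of the other, equal pin, at the shaker's y = -70.
- plate: Loose aluminium plate with a dark mat in the middle, 120 (x) by 200 (y) by 8 thick, about 0.5 kg, two through holes 12 in diameter at x = 0, y = +70 and -70. Origin: centre of its underside; z up, normal to the plate. At home it is parallel to the shaker, origin above the shaker's, 75 over the bench, flat on the deck. Slides with ordinary friction.
- hole_left (a point): Centre of the plate's y = +70 hole, at the underside; belongs on pin_left. At the start the plate is off home by 16 to 34 to the shaker's -x side (the robot's side), up to 25 either way in y, and up to 0.2 rad in yaw. It rests on the two pin tips and on its -x edge, which lies on the deck; the +x edge is up: tilt about 0.1 rad.
- hole_right (a point): Centre of the plate's y = -70 hole, at its underside. It belongs on pin_right.
- bottle: Glass media bottle with blue cap, 64 in diameter, 140 high, on the bench to the +y side of the shaker. Origin: centre of its underside. Upright; a bystander to be left standing where it is.
- jar: White jar with red cap, 60 in diameter, 75 high, on the bench to the -y side of the shaker. Origin: centre of its underside. Upright; a bystander to be left standing where it is.
- rack: Blue tube rack with capped tubes, 60 by 160 by 83 high, on the bench beyond the shaker (+x). Origin: centre of its underside. Upright; a bystander to be left standing where it is.
Things that resemble listed ones, but are neither listed nor needed, are in the scene too. Of the things like the plate, leave any that is red, turquoise or yellow; of the rest the larger one is meant.

How it is judged:
At the end, for the whole second after the job is handed in: Both holes are over their pins (each within 3 mm horizontally), the plate lies flat on the deck (tilt under 0.025 rad, underside no more than 1.8 mm above it) and at rest, and bottle, jar and rack stand within 20 mm of where they were (horizontal distance between hole_left and pin_left below 0.003 m and horizontal distance between hole_right and pin_right below 0.003 m and angle between plate's own z axis and vertical below 0.025 rad and z of plate in the frame of shaker between 0.073 and 0.0768 m and linear speed of plate below 0.01 m/s and distance of each of bottle, jar, rack from where it was at the start of the episode below 0.02 m); the robot touches nothing.
It fails at once if the plate is lifted or carried (its centre rises 20 mm above the deck) (z of plate in the frame of shaker above 0.095 m).
It fails at once if the plate is tipped up (tilt over 0.35 rad) (angle between plate's own z axis and vertical above 0.35 rad).
It fails at once if the plate is knocked off the carriage (z of plate in the frame of shaker below 0.055 m).
It fails at once if the bottle, jar or rack is shoved over 20 mm or knocked over (distance of any of bottle, jar, rack from where it was at the start of the episode above 0.02 m or angle between any of bottle, jar, rack's own z axis and vertical above 0.3 rad).
It also fails if it takes over 72 s, if anything falls off the work surface, if the arm or the gripper's body presses on something with over 40 N, if the wrist force passes 120 N, or if a joint passes its speed limit or range.

ROBOT

A 6-joint arm with a two-finger parallel gripper is mounted at the origin on the work surface. World frame = base frame: x ahead of the robot, y to its left, z up, the work surface at z = 0. Lengths are in m, angles in rad, forces in N, time in s.
With the tool pointing down it reaches from about 0.375 to 0.975 m from the base axis. Payload 3.8 kg.
Tool frame: the origin (TCP) lies at the very end of the fingers, on their centre line; the grasp point (between the pads) lies 19 mm behind it; x points along the fingers, y is the direction in which the jaws open and shut, and the axes are right-handed (so a half turn about x gives the same grasp; the last joint's range is limited). The gripper opens to 85 mm and grips with 20 to 120 N. Pads are 22 mm wide; open, the fingers measure 114 mm over their backs; the gripper's body (76 mm by 85 mm) begins 54 mm behind the grasp point. The pads swing forward as they close: fully open they stand 13 mm farther back than shut.
Start: joints at [-1.219, 0.264, 1.604, -0, 1.274, -0.037], TCP at [0.256, -0.625, 0.231] pointing down, gripper open.
Joint ranges: [-2.63, 2.63], [-0.94, 2.18], [0.31, 2.57], [-1.31, 4.45], [0, 2.66], [-2.55, 2.55]. Speed limits (rad/s): [2.57, 2.57, 3.14, 3.14, 3.14, 3.14].

INTERFACE

Orientations are given as [roll, pitch, yaw] about the fixed x, y, z axes, in that order (R = Rz(yaw) Ry(pitch) Rx(roll)).
In Python, from workcell import bot gives the robot as it stands. The module is installed in compiled form; this text tells all that it offers.
- The arm moves only by the shell command python3 -m handwheel 'ROWS'. ROWS is JSON, a list of rows, each an object of numbers: "rx", "ry", "rz": the turn, a rotation vector about the world's x, y, z in rad; "x", "y", "z": the shift along the world's x, y, z in mm; "fingers": the gripper command: -1 is shut, 1 is fully open, values between are in proportion. A call has 1 to 10 rows; each row is the pose to reach, as a shift and turn from the pose measured when the call began; what a row does not reach only later rows make up. A row lasts 1/10 s, in which the tool goes at most 50 mm and 8.59 degrees, less where a joint would pass 70% of its speed; a pose out of reach is approached as far as the arm can. A call with a gripper value outside its range is refused whole. The fingers move at their own pace and stop on an object; the grip force is fixed at half the most. Time passes only in rows, so rows that repeat a pose let the fingers close. It gives the time, the measured TCP pose, the force and the opening at its end, in the units of the state.
- bot.observe(): the state, without advancing time (a new reading comes with each control period).
- bot.capture(name): name is "scene" or "top" or "wrist"; returns (picture, depth): 400x640x3 uint8, red, green, blue; 400x640 float32, m along the optical axis (not along the pixel's ray), 0 where there is no reading.
- bot.get_calibration(name): a dict with "fx", "fy", "cx", "cy" (pixels), "world_from_camera" (4x4, takes a point from camera to world coordinates). Camera axes: x right, y up, looking along -z (the intrinsics and any distortion apply to the point x, -y, -z); pixel columns grow to the right and rows downward; lengths in m; the calibration is good to about 2 mm. A picture is of the moment at which its call begins: read the wrist's pose just before it. get_calibration takes no time and is no camera call; for the wrist camera it gives the pose at the moment of the call.
- bot.close_job(): hands the job in, once; it reports no verdict.
The state is a dict: "t": time; "joint_positions": joint angles; "joint_vel": joint speeds; "joint_efforts": joint torques, N m; "tool_pos": TCP position; "tool_rot": TCP orientation; "force": force on the tool from outside, world axes, zero at the start; "wrist_torque": the same for the moment, N m; "grip_width": opening from 0.0 (shut) to 1.0 (fully open).
Only numpy, scipy, OpenCV 4.12 (cv2) and the standard library are available. Lean on these libraries where they do the work, as an engineer would, in place of code of your own. Each camera call takes 0.05 s, during which the arm holds its last target. There are 200 camera calls.

## Working session

There is one attempt and no reset: what is moved stays moved. The work goes in short steps, Python scripts to look and compute and a shell command to move; the robot and the scene stay as the last step left them, time stands still between calls to the robot, and variables do not carry over. Pictures are saved under pics/ and viewed, about 8 in all and at most 12, crops included, and the job is handed in when it is done.

```bash
mkdir -p pics; python3 - <<'E'
from workcell import bot
import cv2,numpy as np
for n in ("top","scene"):
    p,d=bot.capture(n); np.savez(n+"0.npz",p=p,d=d,**bot.get_calibration(n))
    cv2.imwrite(f"pics/{n}0.png",p[:,:,::-1])
    c=bot.get_calibration(n); print(n,c)
s=bot.observe(); print(s["t"],s["tool_pos"],s["tool_rot"],s["force"])
E
```

```text
top {'fx': 384.4854334387352, 'fy': 384.4854334387352, 'cx': 311.7632966311873, 'cy': 202.10894442174322, 'world_from_camera': array([[ 8.92976312e-04,  9.97522541e-01, -7.03418990e-02,
         4.86570929e-01],
       [-9.99849440e-01,  2.10959660e-03,  1.72234232e-02,
         9.15099652e-02],
       [ 1.73291459e-02,  7.03159282e-02,  9.97374238e-01,
         9.48381306e-01],
       [ 0.00000000e+00,  0.00000000e+00,  0.00000000e+00,
         1.00000000e+00]])}
scene {'fx': 374.3901147411551, 'fy': 374.3901147411551, 'cx': 321.562872276295, 'cy': 202.2996603727998, 'world_from_camera': array([[ 0.80078504, -0.44024124,  0.40611694,  0.89377586],
       [ 0.59859516,  0.61163905, -0.51728281, -0.38370354],
       [-0.02066775,  0.65733197,  0.75331768,  0.73616142],
       [ 0.        ,  0.        ,  0.        ,  1.        ]])}
0.1 [ 0.25562048 -0.62399959  0.23006694] [-1.59576762  1.56871608  1.9345915 ] [ 0.68418864 -0.53407737  0.42557607]
```

View pics/top0.png

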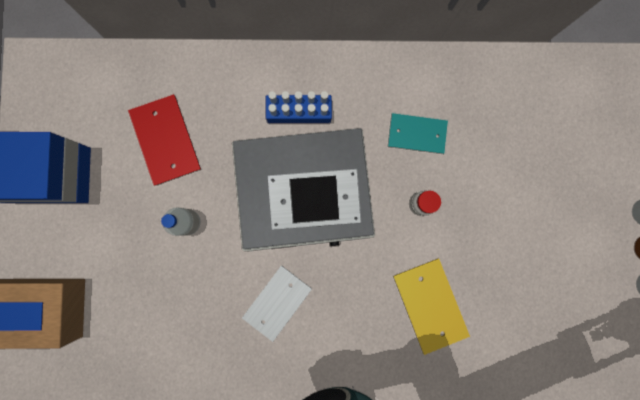

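View pics/scene0.png

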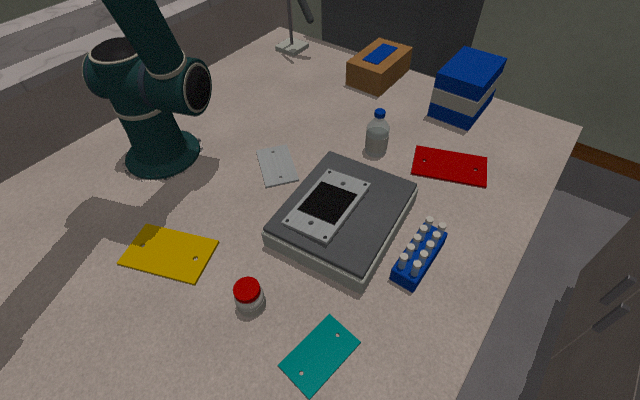

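The target is the light plate with the dark mat, on the grey carriage at about (314,199) in the top view. The white, red, turquoise and yellow plates on the bench are decoys. Next I'll measure the plate and carriage.

```bash
cat > h.py <<'E'
import numpy as np,cv2
def ray(c,uv):
    uv=np.atleast_2d(uv).astype(float); T=c["world_from_camera"]
    d=np.c_[(uv[:,0]-c["cx"])/c["fx"],-(uv[:,1]-c["cy"])/c["fy"],-np.ones(len(uv))]@T[:3,:3].T
    return T[:3,3],d
def onplane(c,uv,p0,n=(0,0,1)):
    o,d=ray(c,uv); n=np.array(n,float); t=((np.array(p0)-o)@n)/(d@n); return o+d*t[:,None]
def lab(p): return cv2.cvtColor(p,cv2.COLOR_RGB2HSV)
def biggest(m):
    cs,_=cv2.findContours(m.astype(np.uint8),cv2.RETR_EXTERNAL,cv2.CHAIN_APPROX_NONE); return max(cs,key=cv2.contourArea)
E
python3 - <<'E'
from h import *
z=dict(np.load("top0.npz"));p,d=z["p"],z["d"]
for uv in [(255,150),(345,145),(250,235),(365,220),(280,190),(350,210),(315,200),(339,197),(283,202),(225,150),(300,246)]: print(uv,p[uv[1],uv[0]],d[uv[1],uv[0]])
g=p.astype(int); sub=np.zeros(p.shape[:2],bool); sub[115:260,220:385]=1
V=g.max(2); S=V-g.min(2)
car=(V<125)&(S<18)&sub; c=biggest(car)
print("car",cv2.minAreaRect(c),cv2.contourArea(c))
hull=cv2.convexHull(c); ap=cv2.approxPolyDP(hull,6,True)[:,0]; print(ap.tolist())
w=onplane(z,ap,(0,0,.075)); print(w.round(4).tolist())
ins=np.zeros(p.shape[:2],np.uint8); cv2.drawContours(ins,[hull],-1,1,-1); ins=cv2.erode(ins,np.ones((7,7)))
pl=(V>135)&(ins>0); c2=biggest(pl); print("plate",cv2.minAreaRect(c2),cv2.contourArea(c2))
ap=cv2.approxPolyDP(cv2.convexHull(c2),5,True)[:,0]; print(ap.tolist()); print(onplane(z,ap,(0,0,.085)).round(4).tolist())
E
```

```text
(255, 150) [96 97 98] 0.8819624
(345, 145) [94 95 97] 0.8883546
(250, 235) [104 105 107] 0.8686115
(365, 220) [96 98 99] 0.872427
(280, 190) [186 190 188] 0.8605217
(350, 210) [178 181 179] 0.8666331
(315, 200) [25 24 24] 0.8626036
(339, 197) [179 182 181] 0.8662796
(283, 202) [101 102 104] 0.87537014
(225, 150) [164 154 147] 0.9559641
(300, 246) [155 146 140] 0.9447033
car ((303.2445068359375, 191.23785400390625), (115.38792419433594, 133.14381408691406), 84.19327545166016) 14298.0
[[360, 128], [374, 233], [335, 246], [243, 248], [233, 141]]
[[0.7203, -0.0351, 0.075], [0.4781, -0.065, 0.075], [0.4488, 0.0238, 0.075], [0.4443, 0.2312, 0.075], [0.6884, 0.2573, 0.075]]
plate ((313.74700927734375, 198.71176147460938), (54.14772415161133, 89.58150482177734), 85.60128784179688) 4697.0
[[356, 170], [359, 222], [272, 229], [269, 175]]
[[0.6207, -0.0237, 0.085], [0.5029, -0.0296, 0.085], [0.487, 0.1655, 0.085], [0.6086, 0.1732, 0.085]]
```

```bash
python3 - <<'E'
from h import *
from workcell import bot
from scipy.spatial.transform import Rotation as R
s=bot.observe(); print(R.from_euler("xyz",s["tool_rot"]).as_matrix().round(3), s["joint_positions"])
c=bot.get_calibration("wrist"); print({k:np.round(v,3) for k,v in c.items()})
z=dict(np.load("top0.npz"));p=z["p"].astype(int);V=p.max(2)
# subpixel-ish carriage edges: strongest gradient along scan lines, line fits
G=cv2.GaussianBlur(p.astype(np.float32).mean(2),(0,0),.8)
def fit(pts): 
    l=cv2.fitLine(np.float32(pts),cv2.DIST_HUBER,0,.01,.01).ravel(); return l
def scan(horiz,rng,lo,hi):
    out=[]
    for k in rng:
        a=G[k,lo(k):hi(k)] if horiz else G[lo(k):hi(k),k]
        g=np.abs(np.gradient(a)); i=int(g.argmax()); i=min(max(i,1),len(g)-2)
        o=.5*(g[i-1]-g[i+1])/(g[i-1]-2*g[i]+g[i+1]+1e-9); q=lo(k)+i+o
        out.append((q,k) if horiz else (k,q))
    return fit(out)
L={}
L["+x"]=scan(0,range(245,350,3),lambda k:int(141-.102*(k-233)-5),lambda k:int(141-.102*(k-233)+6))
L["-y"]=scan(1,range(140,225,3),lambda k:int(360+.133*(k-128)-5),lambda k:int(360+.133*(k-128)+6))
L["+y"]=scan(1,range(150,240,3),lambda k:int(233+.093*(k-141)-5),lambda k:int(233+.093*(k-141)+6))
W={k:onplane(z,[l[2:],l[2:]+50*l[:2]],(0,0,.075))[:,:2] for k,l in L.items()}
for k,w in W.items(): v=w[1]-w[0]; print(k,w.round(4).tolist(),"ang",np.arctan2(v[1],v[0]).round(4))
E
```

```text
[[-0.001  0.379 -0.925]
 [ 0.002 -0.925 -0.379]
 [-1.    -0.002 -0.   ]] [-1.21892136e+00  2.64701282e-01  1.60524445e+00 -2.59322833e-05
  1.27372703e+00 -3.68838878e-02]
{'fx': np.float64(292.373), 'fy': np.float64(292.373), 'cx': np.float64(318.16), 'cy': np.float64(200.413), 'world_from_camera': array([[ 0.378,  0.893,  0.246,  0.318],
       [-0.926,  0.364,  0.1  , -0.599],
       [-0.001, -0.266,  0.964,  0.373],
       [ 0.   ,  0.   ,  0.   ,  1.   ]])}
+x [[0.7044, 0.1274], [0.7167, 0.0126]] ang -1.4637
-y [[0.5981, -0.0528], [0.4846, -0.0651]] ang -3.034
+y [[0.5449, 0.2449], [0.4327, 0.2328]] ang -3.034
```

```bash
python3 -m handwheel '[{"x":45,"y":65,"z":20,"rz":0.14,"fingers":1},{"x":65,"y":110,"z":20,"rz":0.28,"fingers":1},{"x":85,"y":155,"z":20,"rz":0.42,"fingers":1},{"x":105,"y":200,"z":20,"rz":0.56,"fingers":1},{"x":125,"y":245,"z":20,"rz":0.7,"fingers":1},{"x":145,"y":290,"z":20,"rz":0.84,"fingers":1},{"x":165,"y":335,"z":20,"rz":0.98,"fingers":1},{"x":185,"y":380,"z":20,"rz":1.12,"fingers":1},{"x":205,"y":425,"z":20,"rz":1.25,"fingers":1},{"x":225,"y":470,"z":20,"rz":1.289,"fingers":1}]'
```

```text
$[0]: bad value
```

```bash
python3 -m handwheel '[{"rx":0,"ry":0,"rz":0.14,"x":20,"y":43,"z":10,"fingers":1}]'; python3 -m handwheel --help | head -20
```

```text
t: 0.2
tool_pos: [0.2734, -0.583, 0.237]
tool_rot: [-1.318, 1.566, 2.351]
force: [0.1, 0.5, -0.6]
grip_width: 0.999invalid input: not JSON, or not a number
```

```bash
python3 -m handwheel '[{"rx":0,"ry":0,"rz":0.14,"x":20,"y":43,"z":13,"fingers":1},{"rx":0,"ry":0,"rz":0.28,"x":40,"y":86,"z":13,"fingers":1},{"rx":0,"ry":0,"rz":0.42,"x":60,"y":129,"z":13,"fingers":1},{"rx":0,"ry":0,"rz":0.56,"x":80,"y":172,"z":13,"fingers":1},{"rx":0,"ry":0,"rz":0.7,"x":100,"y":215,"z":13,"fingers":1},{"rx":0,"ry":0,"rz":0.84,"x":120,"y":258,"z":13,"fingers":1},{"rx":0,"ry":0,"rz":0.98,"x":140,"y":301,"z":13,"fingers":1},{"rx":0,"ry":0,"rz":1.1,"x":160,"y":344,"z":13,"fingers":1},{"rx":0,"ry":0,"rz":1.15,"x":180,"y":387,"z":13,"fingers":1},{"rx":0,"ry":0,"rz":1.15,"x":200,"y":430,"z":13,"fingers":1}]'
```

```text
t: 1.2
tool_pos: [0.4735, -0.151, 0.2498]
tool_rot: [-1.328, 1.566, -2.791]
force: [0.9, -0.2, 0.0]
grip_width: 0.998
```

```bash
python3 -m handwheel '[{"rx":0,"ry":0,"rz":0,"x":20,"y":43,"z":0,"fingers":1},{"rx":0,"ry":0,"rz":0,"x":40,"y":86,"z":0,"fingers":1},{"rx":0,"ry":0,"rz":0,"x":60,"y":129,"z":0,"fingers":1},{"rx":0,"ry":0,"rz":0,"x":80,"y":172,"z":0,"fingers":1},{"rx":0,"ry":0,"rz":0,"x":92,"y":185,"z":0,"fingers":1},{"rx":0,"ry":0,"rz":0,"x":92,"y":185,"z":0,"fingers":1}]'; python3 - <<'E'
from h import *
from workcell import bot
from scipy.spatial.transform import Rotation as R
s=bot.observe(); c=bot.get_calibration("wrist"); p,d=bot.capture("wrist")
np.savez("w1.npz",p=p,d=d,**c); cv2.imwrite("pics/w1.png",p[:,:,::-1])
print(s["t"],s["tool_pos"],R.from_euler("xyz",s["tool_rot"]).as_matrix().round(3),s["joint_positions"],c["world_from_camera"].round(3))
E
```

```text
t: 1.8
tool_pos: [0.5663, 0.0358, 0.2491]
tool_rot: [-1.371, 1.565, -2.831]
force: [-0.3, -0.7, -0.5]
grip_width: 1.002
1.8 [0.56627355 0.03581714 0.24912976] [[-0.006  0.994  0.111]
 [-0.002  0.111 -0.994]
 [-1.    -0.006  0.001]] [ 2.02944375e-02  5.38928963e-02  1.81241403e+00 -1.74568816e-03
  1.28088169e+00 -9.03763478e-02] [[ 0.994 -0.107 -0.023  0.56 ]
 [ 0.11   0.958  0.266  0.103]
 [-0.006 -0.267  0.964  0.392]
 [ 0.     0.     0.     1.   ]]
```

View pics/w1.png

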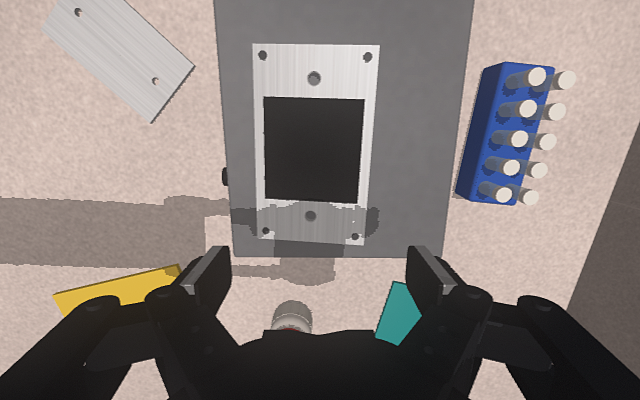

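```bash
cat >> h.py <<'E'
def edge(G,a,b,w=5,n=40,trim=.08):
    """sub-pixel line near segment a-b: strongest gradient across it; returns 2 points"""
    a,b=np.float64(a),np.float64(b); t=(b-a)/np.linalg.norm(b-a); nn=np.array([-t[1],t[0]])
    k=np.arange(-w,w+.01,.25); P=[]
    for s in np.linspace(trim,1-trim,n):
        q=a+(b-a)*s+k[:,None]*nn
        v=cv2.remap(G,np.float32(q[:,:1]),np.float32(q[:,1:]),cv2.INTER_LINEAR).ravel()
        P.append(q[np.abs(np.gradient(v)).argmax()])
    l=cv2.fitLine(np.float32(P),cv2.DIST_HUBER,0,.01,.01).ravel()
    return np.array([l[2:]-60*l[:2],l[2:]+60*l[:2]])
def meet(A,B):
    h=lambda L:np.cross([*L[0],1],[*L[1],1]); x=np.cross(h(A),h(B)); return x[:2]/x[2]
E
python3 - <<'E'
from h import *
z=dict(np.load("w1.npz")); G=cv2.GaussianBlur(z["p"].astype(np.float32).mean(2),(0,0),.8)
e={k:edge(G,*s) for k,s in {"-x":((217,10),(230,190)),"+x":((472,10),(450,220)),"-y":((345,257),(444,257))}.items()}
W={k:onplane(z,v,(0,0,.075))[:,:2] for k,v in e.items()}
ang={}
for k,w in W.items(): v=w[1]-w[0]; ang[k]=np.arctan2(v[1],v[0]); print(k,w.round(4).tolist(),ang[k].round(4))
th=np.mean([abs(ang["-x"])-np.pi/2,abs(ang["+x"])-np.pi/2]) if True else 0
print("th",th)
for th in (.1075,):
    ex=np.array([np.cos(th),np.sin(th)]);ey=np.array([-ex[1],ex[0]])
    print("x edges",W["-x"].mean(0)@ex,W["+x"].mean(0)@ex,"-y",W["-y"].mean(0)@ey)
    C=(W["-x"].mean(0)@ex+W["+x"].mean(0)@ex)/2*ex+(W["-y"].mean(0)@ey+.15)*ey; print("C",C)
pe={"-x":edge(G,(253,46),(258,190),4),"+x":edge(G,(379,46),(368,190),4),"+y":edge(G,(253,44),(379,46),4)}
n=np.array([-np.sin(.1)*ex[0],-np.sin(.1)*ex[1],np.cos(.1)])
lo=onplane(z,meet(pe["-x"],pe["+y"]),(0,0,.083))[0]
print("px",meet(pe["-x"],pe["+y"]),meet(pe["+x"],pe["+y"]))
f=lambda uv:(lambda q:np.c_[(q[:,:2]-C)@np.c_[ex,ey],q[:,2]])(onplane(z,uv,lo,n))
for k,v in pe.items(): q=f(v); print(k,q.round(4).tolist(),np.arctan2(*(q[1]-q[0])[:2]).round(3))
print("corners",f([meet(pe["-x"],pe["+y"]),meet(pe["+x"],pe["+y"])]).round(4).tolist())
print("holes L,R (top face)",f([(314,78),(310,216)]).round(4).tolist())
E
```

```text
-x [[0.4495, 0.1676], [0.4619, 0.0516]] -1.4647
+x [[0.7104, 0.0553], [0.6975, 0.1746]] 1.6788
-y [[0.5878, -0.0541], [0.7289, -0.0364]] 0.1246
th 0.0009243408844440415
x edges 0.4648401306473519 0.7122390239898848 -y -0.11566237001919663
C [0.58145801 0.09728563]
px [251.86153669  43.04508227] [379.69183746  44.58687336]
-x [[-0.0872, 0.062, 0.0829], [-0.091, -0.0568, 0.0826]] -3.11
+x [[0.0294, -0.0381, 0.0947], [0.0332, 0.0724, 0.095]] 0.034
+y [[-0.0827, 0.0777, 0.0834], [0.0299, 0.0741, 0.0947]] 1.603
corners [[-0.0867, 0.0779, 0.083], [0.0332, 0.074, 0.095]]
holes L,R (top face) [[-0.0272, 0.0461, 0.089], [-0.0318, -0.0942, 0.0885]]
```

The wrist view shows the plate with corners at about (252,43) and (380,45) and holes at (314,78) and (310,216). In the shaker frame it is off by about (-29, -24) mm and -0.033 rad. I'll square up behind the -y edge with open fingers and push +y.

```bash
python3 -m handwheel '[{"rx":0,"ry":0,"rz":0,"x":2,"y":-45,"z":0,"fingers":1},{"rx":0,"ry":0,"rz":0,"x":3,"y":-90,"z":0,"fingers":1},{"rx":0,"ry":0,"rz":0,"x":3,"y":-90,"z":-45,"fingers":1},{"rx":0,"ry":0,"rz":0,"x":3,"y":-90,"z":-90,"fingers":1},{"rx":0,"ry":0,"rz":0,"x":3,"y":-90,"z":-135,"fingers":1},{"rx":0,"ry":0,"rz":0,"x":3,"y":-90,"z":-160,"fingers":1},{"rx":0,"ry":0,"rz":0,"x":3,"y":-90,"z":-165,"fingers":1},{"rx":0,"ry":0,"rz":0,"x":3,"y":-90,"z":-165,"fingers":1}]'
```

```text
t: 2.65
tool_pos: [0.5671, -0.0569, 0.0834]
tool_rot: [-1.398, 1.562, -2.861]
force: [-0.0, 0.7, -0.6]
grip_width: 0.999
```

```bash
python3 -m handwheel '[{"rx":0,"ry":0,"rz":0,"x":0,"y":0,"z":-4,"fingers":1},{"rx":0,"ry":0,"rz":0,"x":0,"y":0,"z":-8,"fingers":1},{"rx":0,"ry":0,"rz":0,"x":0,"y":0,"z":-8,"fingers":1}]'; python3 -m handwheel '[{"rx":0,"ry":0,"rz":0,"x":0,"y":0,"z":-3,"fingers":1},{"rx":0,"ry":0,"rz":0,"x":0,"y":0,"z":-3,"fingers":1}]';python3 - <<'E'
from h import *
from workcell import bot
c=bot.get_calibration("wrist"); p,d=bot.capture("wrist"); np.savez("w2.npz",p=p,d=d,**c); cv2.imwrite("pics/w2.png",p[:,:,::-1])
E
```

```text
t: 2.95
tool_pos: [0.5678, -0.0571, 0.0764]
tool_rot: [-1.299, 1.563, -2.762]
force: [0.5, -0.2, 0.2]
grip_width: 1.001
t: 3.15
tool_pos: [0.5681, -0.0571, 0.0737]
tool_rot: [-1.247, 1.564, -2.71]
force: [-0.1, 0.2, 1.3]
grip_width: 1.0
```

View pics/w2.png

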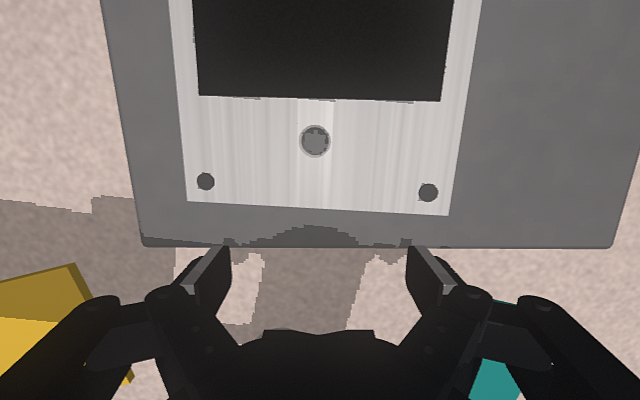

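The fingertips at (230,246) and (408,246) are clear of the plate's near edge, at rows 200 to 215. I'll lower them to find the deck.

```bash
for i in 1; do python3 -m handwheel '[{"rx":0,"ry":0,"rz":0,"x":0,"y":0,"z":-3,"fingers":1},{"rx":0,"ry":0,"rz":0,"x":0,"y":0,"z":-3,"fingers":1}]'; python3 -m handwheel '[{"rx":0,"ry":0,"rz":0,"x":0,"y":0,"z":-3,"fingers":1},{"rx":0,"ry":0,"rz":0,"x":0,"y":0,"z":-3,"fingers":1}]'; python3 -m handwheel '[{"rx":0,"ry":0,"rz":0,"x":0,"y":0,"z":-2,"fingers":1},{"rx":0,"ry":0,"rz":0,"x":0,"y":0,"z":-2,"fingers":1}]'; done
```

```text
t: 3.4
tool_pos: [0.5677, -0.0569, 0.0703]
tool_rot: [-1.308, 1.563, -2.77]
force: [0.4, 0.2, -0.0]
grip_width: 1.002
t: 3.6
tool_pos: [0.5672, -0.0568, 0.0667]
tool_rot: [-1.37, 1.562, -2.832]
force: [0.4, 0.8, 0.3]
grip_width: 1.0
t: 3.8
tool_pos: [0.5668, -0.0567, 0.0642]
tool_rot: [-1.408, 1.561, -2.871]
force: [0.0, -1.0, 0.2]
grip_width: 1.001
```

```bash
python3 -m handwheel '[{"rx":0,"ry":0,"rz":0,"x":-1,"y":8,"z":0,"fingers":1},{"rx":0,"ry":0,"rz":0,"x":-1.5,"y":14,"z":0,"fingers":1},{"rx":0,"ry":0,"rz":0,"x":-1.9,"y":18,"z":0,"fingers":1},{"rx":0,"ry":0,"rz":0,"x":-2.3,"y":22,"z":0,"fingers":1},{"rx":0,"ry":0,"rz":0,"x":-2.3,"y":22,"z":0,"fingers":1}]';  python3 -m handwheel '[{"rx":0,"ry":0,"rz":0,"x":-0.4,"y":4,"z":0,"fingers":1},{"rx":0,"ry":0,"rz":0,"x":-0.8,"y":8,"z":0,"fingers":1},{"rx":0,"ry":0,"rz":0,"x":-1.2,"y":12,"z":0,"fingers":1},{"rx":0,"ry":0,"rz":0,"x":-1.2,"y":12,"z":0,"fingers":1}]';python3 - <<'E'
from h import *
from workcell import bot
c=bot.get_calibration("wrist"); p,d=bot.capture("wrist"); np.savez("w3.npz",p=p,d=d,**c); cv2.imwrite("pics/w3.png",p[:,:,::-1])
E
```

```text
t: 4.3
tool_pos: [0.5645, -0.034, 0.0642]
tool_rot: [-1.442, 1.561, -2.904]
force: [-0.2, -0.4, -0.6]
grip_width: 1.004
t: 4.7
tool_pos: [0.5631, -0.0212, 0.0642]
tool_rot: [-1.517, 1.561, -2.978]
force: [-0.3, -0.2, 0.5]
grip_width: 1.002
```

View pics/w3.png

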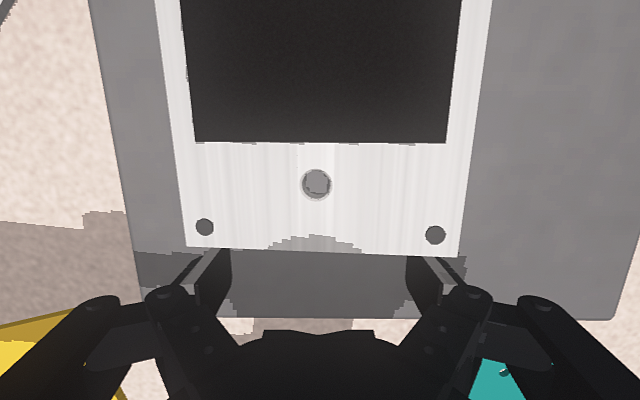

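```bash
cat >> h.py <<'E'
C0=np.array([.5815,.0973]);TH=.1073
EX=np.array([np.cos(TH),np.sin(TH)]);EY=np.array([-EX[1],EX[0]])
def sh(xy): return (np.asarray(xy)[...,:2]-C0)@np.c_[EX,EY]
def tiltplane(xlow,tilt=.1):
    q=C0+xlow*EX; return (q[0],q[1],.083),(-np.sin(tilt)*EX[0],-np.sin(tilt)*EX[1],np.cos(tilt))
E
python3 - <<'E'
from h import *
z=dict(np.load("w3.npz")); G=cv2.GaussianBlur(z["p"].astype(np.float32).mean(2),(0,0),.8)
e={"-x":edge(G,(157,10),(184,240),4),"+x":edge(G,(490,10),(460,250),4),"-y":edge(G,(190,247),(300,250),4)}
p0,n=tiltplane(-.087)
f=lambda uv:sh(onplane(z,uv,p0,n))
for k,v in e.items(): print(k,f(v).round(4).tolist(), end=" "); q=f(v); dd=q[1]-q[0]; print(np.round(dd[0]/dd[1] if k!="-y" else -dd[1]/dd[0],3))
print("corners",f([meet(e["-x"],e["-y"]),meet(e["+x"],e["-y"])]).round(4).tolist(),"holeR",f([(316,184)]).round(4))
b=edge(G,(240,318),(420,318),4); print("deck -y",sh(onplane(z,b,(0,0,.075))).round(4))
from workcell import bot
s=bot.observe();print("tcp",sh(s["tool_pos"]))
E
```

```text
-x [[-0.0925, -0.0288], [-0.0925, -0.077]] -0.0
+x [[0.0274, -0.0752], [0.0272, -0.0319]] -0.003
-y [[-0.0919, -0.1055], [-0.0358, -0.105]] -0.009
corners [[-0.0925, -0.1055], [0.0275, -0.1045]] holeR [[-0.0319 -0.0745]]
deck -y [[-0.0537 -0.1497]
 [ 0.0097 -0.1498]]
tcp [-0.03092566 -0.11602901]
```

The plate is now square (yaw about 0), with its -y edge at -105 mm against a target of -100. I'll push 4.7 mm more, then back off.

```bash
python3 -m handwheel '[{"rx":0,"ry":0,"rz":0,"x":-0.2,"y":2.5,"z":0,"fingers":1},{"rx":0,"ry":0,"rz":0,"x":-0.5,"y":4.8,"z":0,"fingers":1},{"rx":0,"ry":0,"rz":0,"x":-0.5,"y":4.8,"z":0,"fingers":1},{"rx":0,"ry":0,"rz":0,"x":-0.5,"y":4.8,"z":0,"fingers":1}]'; python3 -m handwheel '[{"rx":0,"ry":0,"rz":0,"x":2,"y":-15,"z":0,"fingers":1},{"rx":0,"ry":0,"rz":0,"x":2,"y":-15,"z":0,"fingers":1},{"rx":0,"ry":0,"rz":0,"x":2,"y":-15,"z":45,"fingers":1},{"rx":0,"ry":0,"rz":0,"x":2,"y":-15,"z":90,"fingers":1},{"rx":0,"ry":0,"rz":0,"x":2,"y":-15,"z":135,"fingers":1},{"rx":0,"ry":0,"rz":0,"x":2,"y":25,"z":160,"fingers":1},{"rx":0,"ry":0,"rz":0,"x":2,"y":65,"z":180,"fingers":1},{"rx":0,"ry":0,"rz":0,"x":2,"y":65,"z":180,"fingers":1},{"rx":0,"ry":0,"rz":0,"x":2,"y":65,"z":180,"fingers":1}]'; python3 - <<'E'
from h import *
from workcell import bot
c=bot.get_calibration("wrist"); p,d=bot.capture("wrist"); np.savez("w4.npz",p=p,d=d,**c); cv2.imwrite("pics/w4.png",p[:,:,::-1])
E
```

```text
t: 5.15
tool_pos: [0.5626, -0.0163, 0.0642]
tool_rot: [-1.566, 1.561, -3.027]
force: [-1.1, -0.2, 1.0]
grip_width: 1.002
t: 6.05
tool_pos: [0.565, 0.0492, 0.245]
tool_rot: [-1.52, 1.563, -2.98]
force: [-0.4, -0.6, -0.3]
grip_width: 0.994
```

View pics/w4.png

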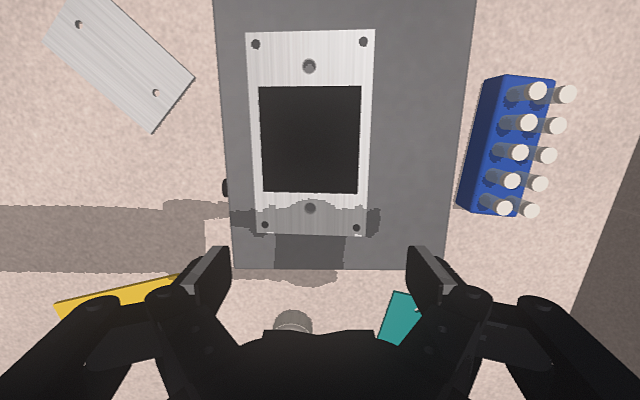

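```bash
python3 - <<'E'
from h import *
z=dict(np.load("w4.npz")); G=cv2.GaussianBlur(z["p"].astype(np.float32).mean(2),(0,0),.8)
e={"-x":edge(G,(246,35),(254,190),4),"+x":edge(G,(375,32),(367,190),4),"+y":edge(G,(246,32),(375,29),4)}
p0,n=tiltplane(-.0925)
f=lambda uv:sh(onplane(z,uv,p0,n))
for k,v in e.items(): q=f(v); dd=q[1]-q[0]; print(k,q.round(4).tolist(),np.round(dd[0]/dd[1] if k!="+y" else -dd[1]/dd[0],3))
print("corners",f([meet(e["-x"],e["+y"]),meet(e["+x"],e["+y"])]).round(4).tolist(),"holes",f([(309,66),(310,208)]).round(4))
b=edge(G,(345,269),(440,269),4); print("deck -y",sh(onplane(z,b,(0,0,.075))).round(4))
for s in (((215,10),(229,190)),((475,10),(458,190))): print("deck x",sh(onplane(z,edge(G,*s),(0,0,.075))).round(4))
from workcell import bot
s=bot.observe();print("tcp",s["tool_pos"],sh(s["tool_pos"]),s["joint_positions"])
E
```

```text
-x [[-0.0925, 0.0823], [-0.0924, -0.033]] -0.001
+x [[0.0274, -0.0327], [0.0271, 0.0781]] -0.002
+y [[-0.0905, 0.1], [0.0199, 0.0993]] 0.006
corners [[-0.0925, 0.1], [0.0271, 0.0993]] holes [[-0.0321  0.0696]
 [-0.0319 -0.0701]]
deck -y [[-0.0106 -0.1508]
 [ 0.1313 -0.1492]]
deck x [[-0.1237  0.0947]
 [-0.124  -0.021 ]]
deck x [[ 0.1252 -0.0075]
 [ 0.1232  0.1047]]
tcp [0.56431989 0.04846191 0.24377855] [-0.02231158 -0.04671733] [ 4.23658617e-02  5.82620596e-02  1.81773769e+00 -1.14920860e-03
  1.27583233e+00 -6.71020868e-02]
```

The y position and yaw are on target, with the holes at y' = ±70 mm. I'll turn the jaws a quarter turn and get behind the -x edge, which is 32 mm short.

```bash
python3 -m handwheel '[{"rx":0,"ry":0,"rz":-0.145,"x":-10,"y":4,"z":0,"fingers":1},{"rx":0,"ry":0,"rz":-0.29,"x":-20,"y":7,"z":0,"fingers":1},{"rx":0,"ry":0,"rz":-0.435,"x":-30,"y":11,"z":0,"fingers":1},{"rx":0,"ry":0,"rz":-0.58,"x":-40,"y":14,"z":0,"fingers":1},{"rx":0,"ry":0,"rz":-0.725,"x":-50,"y":18,"z":0,"fingers":1},{"rx":0,"ry":0,"rz":-0.87,"x":-60,"y":22,"z":0,"fingers":1},{"rx":0,"ry":0,"rz":-1.015,"x":-70,"y":25,"z":0,"fingers":1},{"rx":0,"ry":0,"rz":-1.16,"x":-80,"y":29,"z":0,"fingers":1},{"rx":0,"ry":0,"rz":-1.305,"x":-90,"y":32,"z":0,"fingers":1},{"rx":0,"ry":0,"rz":-1.45,"x":-100,"y":36,"z":0,"fingers":1}]'; python3 -m handwheel '[{"rx":0,"ry":0,"rz":-0.12,"x":0,"y":0,"z":0,"fingers":1},{"rx":0,"ry":0,"rz":-0.124,"x":0,"y":0,"z":-45,"fingers":1},{"rx":0,"ry":0,"rz":-0.124,"x":0,"y":0,"z":-90,"fingers":1},{"rx":0,"ry":0,"rz":-0.124,"x":0,"y":0,"z":-125,"fingers":1},{"rx":0,"ry":0,"rz":-0.124,"x":0,"y":0,"z":-150,"fingers":1},{"rx":0,"ry":0,"rz":-0.124,"x":0,"y":0,"z":-150,"fingers":1}]'; python3 - <<'E'
from h import *
from workcell import bot
from scipy.spatial.transform import Rotation as R
s=bot.observe(); M=R.from_euler("xyz",s["tool_rot"]).as_matrix(); print(sh(s["tool_pos"]),s["tool_pos"],np.arctan2(M[1,1],M[0,1])-TH+np.pi/2,M[:,0],s["joint_positions"])
E
```

```text
t: 7.1
tool_pos: [0.4631, 0.0831, 0.242]
tool_rot: [-1.229, 1.56, 2.135]
force: [0.4, -0.6, 0.3]
grip_width: 1.001
t: 7.7
tool_pos: [0.458, 0.0813, 0.0866]
tool_rot: [-0.569, 1.553, 2.669]
force: [-0.8, 0.0, 0.5]
grip_width: 1.001
[-0.12450384 -0.00266028] [0.4579971  0.08132138 0.08655795] -0.010701010557313761 [-0.01621217  0.00829108 -0.9998342 ] [0.11461664 0.01782501 2.17166069 0.01225599 0.96730098 1.5817064 ]
```

```bash
python3 -m handwheel '[{"rx":-0.008,"ry":-0.016,"rz":0.011,"x":0,"y":3,"z":-11,"fingers":1},{"rx":-0.008,"ry":-0.016,"rz":0.011,"x":0,"y":3,"z":-20,"fingers":1},{"rx":-0.008,"ry":-0.016,"rz":0.011,"x":0,"y":3,"z":-20,"fingers":1}]'; cat > st.py <<'E'
from h import *
from workcell import bot
from scipy.spatial.transform import Rotation as R
s=bot.observe(); M=R.from_euler("xyz",s["tool_rot"]).as_matrix(); print("sh",sh(s["tool_pos"]).round(4),s["tool_pos"].round(4),"yawerr",(np.arctan2(M[1,1],M[0,1])-TH+np.pi/2).round(4),M[:,0].round(4),s["force"].round(1))
E
python3 st.py
```

```text
t: 8.0
tool_pos: [0.4572, 0.0838, 0.0659]
tool_rot: [-0.082, 1.568, -3.117]
force: [-0.3, 0.1, 0.0]
grip_width: 1.003
sh [-0.125  -0.0002] [0.4572 0.0838 0.0659] yawerr -0.0003 [-2.4e-03 -1.0e-04 -1.0e+00] [-0.3  0.1  0. ]
```

```bash
python3 -m handwheel '[{"rx":0,"ry":0,"rz":0,"x":8,"y":0.9,"z":-1,"fingers":1},{"rx":0,"ry":0,"rz":0,"x":16,"y":1.7,"z":-1,"fingers":1},{"rx":0,"ry":0,"rz":0,"x":22,"y":2.4,"z":-1,"fingers":1},{"rx":0,"ry":0,"rz":0,"x":27,"y":2.9,"z":-1,"fingers":1},{"rx":0,"ry":0,"rz":0,"x":32,"y":3.4,"z":-1,"fingers":1},{"rx":0,"ry":0,"rz":0,"x":37,"y":4,"z":-1,"fingers":1},{"rx":0,"ry":0,"rz":0,"x":42,"y":4.5,"z":-1,"fingers":1},{"rx":0,"ry":0,"rz":0,"x":46,"y":4.9,"z":-1,"fingers":1},{"rx":0,"ry":0,"rz":0,"x":46,"y":4.9,"z":-1,"fingers":1}]'; python3 st.py;python3 - <<'E'
from h import *
from workcell import bot
c=bot.get_calibration("wrist"); p,d=bot.capture("wrist"); np.savez("w5.npz",p=p,d=d,**c); cv2.imwrite("pics/w5.png",p[:,:,::-1])
E
```

```text
t: 8.9
tool_pos: [0.5045, 0.0888, 0.065]
tool_rot: [-0.494, 1.57, 2.754]
force: [-1.2, 0.2, -1.1]
grip_width: 1.001
sh [-0.0775 -0.0002] [0.5045 0.0888 0.065 ] yawerr -0.0004 [-5.e-04  2.e-04 -1.e+00] [-1.2  0.2 -1.1]
```

View pics/w5.png

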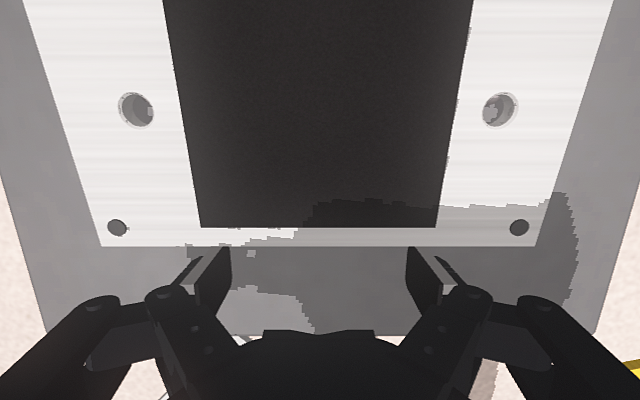

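The view is symmetric, with the holes at (136,109) and (500,109) and the pins starting to show through them. I'll make the last 6 mm in small steps and watch the force.

```bash
python3 -m handwheel '[{"rx":0,"ry":0,"rz":0,"x":1.5,"y":0.2,"z":0,"fingers":1},{"rx":0,"ry":0,"rz":0,"x":3,"y":0.3,"z":0,"fingers":1},{"rx":0,"ry":0,"rz":0,"x":4,"y":0.4,"z":0,"fingers":1},{"rx":0,"ry":0,"rz":0,"x":4,"y":0.4,"z":0,"fingers":1}]'; python3 -m handwheel '[{"rx":0,"ry":0,"rz":0,"x":1,"y":0.1,"z":0,"fingers":1},{"rx":0,"ry":0,"rz":0,"x":2,"y":0.2,"z":0,"fingers":1},{"rx":0,"ry":0,"rz":0,"x":2,"y":0.2,"z":0,"fingers":1}]'; python3 st.py;python3 - <<'E'
from h import *
from workcell import bot
c=bot.get_calibration("wrist"); p,d=bot.capture("wrist"); np.savez("w6.npz",p=p,d=d,**c); cv2.imwrite("pics/w6.png",p[:,:,::-1])
E
```

```text
t: 9.35
tool_pos: [0.5095, 0.0893, 0.0654]
tool_rot: [-3.007, 1.569, 0.241]
force: [0.4, 0.3, -0.1]
grip_width: 1.004
t: 9.65
tool_pos: [0.5114, 0.0895, 0.0654]
tool_rot: [-2.987, 1.569, 0.262]
force: [-0.5, -0.6, 0.5]
grip_width: 0.996
sh [-0.0705 -0.0003] [0.5114 0.0895 0.0654] yawerr -0.0004 [ 1.6e-03  4.0e-04 -1.0e+00] [-0.5 -0.6  0.5]
```

View pics/w6.png

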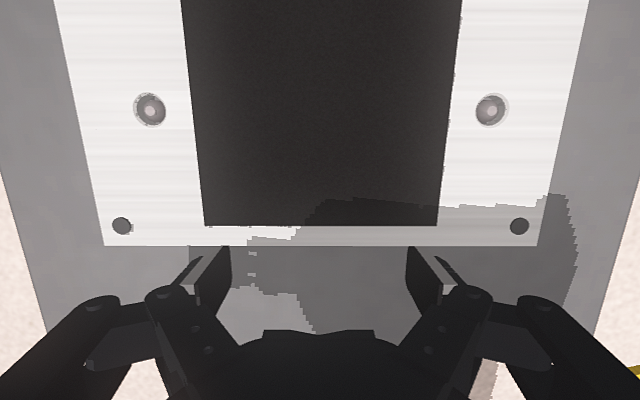

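Both pin tips now show centred in the holes at (150,110) and (490,110), and the plate looks to have dropped flat. I'll back off, raise the arm and check flatness by depth.

```bash
python3 -m handwheel '[{"rx":0,"ry":0,"rz":0,"x":-8,"y":-0.9,"z":0,"fingers":1},{"rx":0,"ry":0,"rz":0,"x":-20,"y":-2,"z":0,"fingers":1},{"rx":0,"ry":0,"rz":0,"x":-20,"y":-2,"z":0,"fingers":1},{"rx":0,"ry":0,"rz":0,"x":-20,"y":-2,"z":45,"fingers":1},{"rx":0,"ry":0,"rz":0,"x":-20,"y":-2,"z":90,"fingers":1},{"rx":0,"ry":0,"rz":0,"x":-20,"y":-2,"z":135,"fingers":1},{"rx":0,"ry":0,"rz":0,"x":-20,"y":-2,"z":170,"fingers":1},{"rx":0,"ry":0,"rz":0,"x":-20,"y":-2,"z":170,"fingers":1},{"rx":0,"ry":0,"rz":0,"x":-20,"y":-2,"z":170,"fingers":1}]'; python3 - <<'E'
from h import *
from workcell import bot
c=bot.get_calibration("wrist"); p,d=bot.capture("wrist"); np.savez("w7.npz",p=p,d=d,**c); cv2.imwrite("pics/w7.png",p[:,:,::-1])
v,u=np.mgrid[0:400:2,0:640:2]; v=v.ravel();u=u.ravel(); dd=d[v,u]; ok=dd>.15
o,r=ray(c,np.c_[u,v][ok]); P=o+r*dd[ok][:,None]; S=sh(P)
bright=p[v[ok],u[ok]].max(1)
def pl(m,name):
    A=np.c_[S[m],np.ones(m.sum())]; k=np.linalg.lstsq(A,P[m,2],rcond=None)[0]; print(name,m.sum(),k.round(4))
X,Y=S.T; pl((abs(X)<.055)&(abs(Y)<.095)&(P[:,2]>.05)&(P[:,2]<.12),"plate")
pl((X>.07)&(X<.115)&(abs(Y)<.14)&(P[:,2]>.05)&(P[:,2]<.12),"deck")
E
```

```text
t: 10.6
tool_pos: [0.4919, 0.0876, 0.2366]
tool_rot: [-3.081, 1.566, 0.168]
force: [0.2, 1.2, -0.5]
grip_width: 1.001
plate 6047 [-0.0011 -0.0015  0.0838]
deck 1290 [ 0.0107 -0.0015  0.0746]
```

View pics/w7.png

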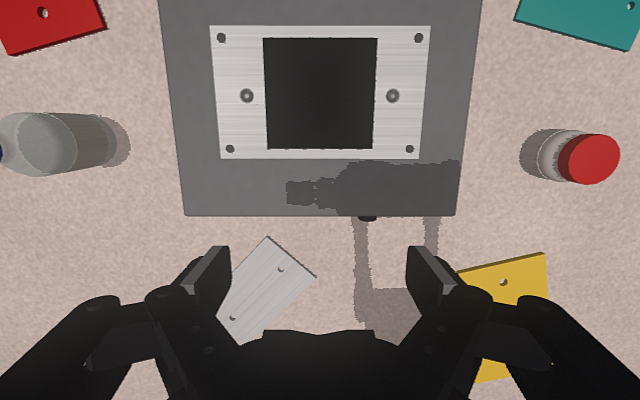

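The plate lies flat: tilt is about 0.002 rad and the top face is at 83.8 mm. The pin tips show in both holes at (247,96) and (393,96), and the bystanders are standing. The arm is clear, so I'll hand in.

```bash
python3 -c "
from workcell import bot
print(bot.close_job())"
```

```text
the job is handed in; nothing more can be done
None
```

The plate is home: both holes have dropped over the pins and it lies flat on the carriage. I handed the job in at about 10.7 s on the robot's clock, and close_job gives no verdict.

I pushed the plate's -y edge with the two open fingertips until it was square and its y position was right. Then I pushed the -x edge about 32 mm until it dropped onto the pins, and backed the arm off clear.

Last checks, from the wrist camera after backing off:
- **Flatness:** the depth fit gave a tilt of about 0.002 rad. The top face was at 83.8 mm, against 83 mm expected and within the camera's 2 mm calibration.
- **Holes:** both pin tips showed in the middle of their holes. I judged this by eye and did not measure the final hole-to-pin distance.
- **Forces:** every wrist-force reading, taken at the end of each move, was within about 2 N.
- **Bystanders:** the bottle and jar were still standing in the last picture, and I worked well clear of both. The rack was out of that view; it was last seen standing before the final push, and I did not measure any of their positions.

One small disagreement: the fit on a narrow strip of deck read a 0.011 slope in x. I took that as noise, because the larger plate fit did not show it.

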